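# Tamp the coolant cubes level in the cool pan

### The arm

A 6-joint arm with a two-finger parallel gripper is mounted at the origin on the work surface. World frame = base frame: x ahead of the robot, y to its left, z up, the work surface at z = 0. Lengths are in m, angles in rad, forces in N, time in s.
With the tool pointing down it reaches from about 0.275 to 0.975 m from the base axis. Payload 8.4 kg.
Tool frame: the origin (TCP) lies between the finger pads; the fingertips stand 25 mm ahead of it and the grasp point (between the pads) lies 6 mm ahead of it; z points along the fingers, y is the line along which they close (so a half turn about z gives the same grasp; the last joint's range is limited). The gripper opens to 92 mm and grips with 3 to 60 N. Pads are 20 mm wide; open, the fingers measure 128 mm over their backs; the gripper's body (75 mm by 189 mm) begins 69 mm behind the grasp point.
Start: joints at [1.179, 0.353, 1.633, -0, 1.155, -0.002], TCP at [0.238, 0.578, 0.24] pointing down, gripper open.
Joint ranges: [-2.63, 2.63], [-0.92, 2.1], [0.06, 2.66], [-1.3, 4.44], [0, 2.69], [-3.02, 3.02]. Speed limits (rad/s): [2.22, 2.22, 2.79, 3.14, 3.14, 3.14].

### API

Orientations are given as a unit quaternion [w, x, y, z].
In Python, from plant import readout, get_image, manip gives the robot as it stands.
- The arm moves only by the tool apply_moves, never from a script. Its arguments are lists of equal length, an entry for each row: "slide": the shift along the tool's x, y, z in mm, a list of three; "rotation": the turn, a rotation vector about the tool's x, y, z in rad, a list of three; "jaw": the finger opening in mm, from 0 to 91.9. In form: {"slide": [[x, y, z], ...], "rotation": [[ax, ay, az], ...], "jaw": [jaw, ...]}. A call has 1 to 20 rows; each row shifts and turns the commanded pose from where the row before left it, along the tool's axes as they then stand; what a row does not reach is not made up. A row lasts 1/10 s, in which the tool goes at most 50 mm and 8.59 degrees, less where a joint would pass 70% of its speed; a pose out of reach is approached as far as the arm can. A call is refused whole if a number of a shift passes 50 or a number of a turn 0.15, either way. A call with a gripper value outside its range is refused whole. The fingers move at their own pace and stop on an object; "force" is the grip in N (left out, the last holds). Time passes only in rows, so rows that do not move let the fingers close. It gives the time, the measured TCP pose, the force, the opening and the grip force at its end, in the units of the state.
- readout.sense(): the state, without advancing time (a new reading comes with each control period).
- get_image(name): name is "side" or "top" or "wrist"; returns a dict with "image" (400x640x3 uint8, blue, green, red), "camera_matrix" (3x3 intrinsics, pixels), "R" (3x3) and "t" (3): a world point X has camera coordinates R X + t. Camera axes: x right, y down, z forward; pixel columns grow to the right and rows downward; lengths in m; the calibration is good to about 2 mm. A picture is of the moment at which its call begins. There is no depth.
- manip.hand_in(): hands the job in; it is judged then, once.
The state is a dict: "time": time; "joints": joint angles; "qd": joint speeds; "joint_efforts": joint torques, N m; "ee_pos": TCP position; "ee_rot": TCP orientation; "wrist_force": force on the tool from outside, world axes, zero at the start; "torque": the same for the moment, N m; "finger_gap": finger opening in m; "grip_force": force on a finger pad.
Only numpy, scipy, OpenCV 4.12 (cv2) and the standard library are available. Lean on these libraries where they do the work, as an engineer would, in place of code of your own. Each camera call takes 0.05 s, during which the arm holds its last target. There are 200 camera calls.

### The job

Coolant cubes have been tipped into the grey foam cool pan and some are wedged on top of the others. Take the flat metal tamper by its handle and tamp the cubes down until all nine lie on the pan's floor in one level layer: where they jam, work the foot from side to side under light pressure rather than leaning harder, because in the pan the tamper must never press with more than 30 N or the shells crack, and keep the fingers themselves off the cubes. Then stand the tamper back upright, flat in its tray, let go of it, and leave the other things on the bench as they are.

Things in the scene. Friction and masses are not known exactly. Their poses are not given: they have to be found in the camera images.
- pan: Grey foam cool pan, fixed to the bench, outside 156 x 156 mm and 90 mm high, walls 22 mm thick, with two hand lugs standing out 18 mm on its +y and -y sides. Its square well is 112 x 112 mm; the well's floor is 20 mm above the bench and 70 mm below the rim. Origin: centre of the underside; x and y along the sides, z up.
- tray: Shallow stainless tray, fixed, 130 mm (its x) by 190 mm (its y), rim 14 mm high, sheet 2 mm thick (inner floor 2 mm above the bench). Origin: centre of the underside. The tamper stands in it at the start.
- tamper_foot: The tamper's foot: a flat metal plate 50 mm (its x) by 92 mm (its y) with a rubber sole, 7 mm thick in all; the sole grips the cubes' tops and drags them along when it is slid under load. Origin: centre of its flat underside, z up along the stem. The whole tamper weighs 0.3 to 0.5 kg and is 125 mm tall.
- tamper_grip (a point): Centre of the tamper's upright black handle, on the stem's axis 93 mm above the foot's underside. The handle is a block 36 mm (x) by 28 mm (y, the way to grip it) and 64 mm high (61 to 125 mm above the underside); the axes are the foot's: x along the foot's short side, y along its long side. Between foot and handle is a 16 mm round stem.
- cube1_center (a point): Centre of coolant cube 1 of 9: a white sealed plastic cube, 34 mm, edges rounded by 11 mm, 33 g, smooth. Starts lying on the well's floor, its centre 17 mm above it.
- cube2_center (a point): Centre of coolant cube 2 of 9: a white sealed plastic cube, 34 mm, edges rounded by 11 mm, 33 g, smooth. Starts lying on the well's floor, its centre 17 mm above it.
- cube3_center (a point): Centre of coolant cube 3 of 9: a white sealed plastic cube, 34 mm, edges rounded by 11 mm, 33 g, smooth. Starts wedged proud, on the shoulders of the two cubes on either side of it (along the pan's y), its centre about 45 mm above the well's floor; it goes down only when those two are spread towards the walls, for which there is room (three cubes in a row leave 10 mm spare).
- cube4_center (a point): Centre of coolant cube 4 of 9: a white sealed plastic cube, 34 mm, edges rounded by 11 mm, 33 g, smooth. Starts lying on the well's floor, its centre 17 mm above it.
- cube5_center (a point): Centre of coolant cube 5 of 9: a white sealed plastic cube, 34 mm, edges rounded by 11 mm, 33 g, smooth. Starts lying on the well's floor, its centre 17 mm above it.
- cube6_center (a point): Centre of coolant cube 6 of 9: a white sealed plastic cube, 34 mm, edges rounded by 11 mm, 33 g, smooth. Starts wedged proud, on the shoulders of the two cubes on either side of it (along the pan's y), its centre about 45 mm above the well's floor; it goes down only when those two are spread towards the walls, for which there is room (three cubes in a row leave 10 mm spare).
- cube7_center (a point): Centre of coolant cube 7 of 9: a white sealed plastic cube, 34 mm, edges rounded by 11 mm, 33 g, smooth. Starts lying on the well's floor, its centre 17 mm above it.
- cube8_center (a point): Centre of coolant cube 8 of 9: a white sealed plastic cube, 34 mm, edges rounded by 11 mm, 33 g, smooth. Starts lying on the well's floor, its centre 17 mm above it.
- cube9_center (a point): Centre of coolant cube 9 of 9: a white sealed plastic cube, 34 mm, edges rounded by 11 mm, 33 g, smooth. Starts wedged proud, on the shoulders of the two cubes on either side of it (along the pan's y), its centre about 45 mm above the well's floor; it goes down only when those two are spread towards the walls, for which there is room (three cubes in a row leave 10 mm spare).
- syringe: Bystander, leave alone: Syringe lying on the bench, about 145 mm long, 13 mm thick. Origin: centre of its underside.
- dish: Bystander, leave alone: Lidded petri dish, 63 mm across, 15 mm high. Origin: centre of its underside.
- media: Bystander, leave alone: Glass bottle, 54 mm across, 115 mm high. Origin: centre of its underside.
- strawbox: Bystander, leave alone: Small lidded box, 60 x 85 x 40 mm. Origin: centre of its underside.
- tuberack: Fixed bystander: white tube rack with capped tubes, 200 x 70 mm, 98 mm high. Origin: centre of its underside.
- pot: Fixed bystander: round steel pot with tools in it, 92 mm across, 130 mm high over the tools. Origin: centre of its underside.

How it is judged:
On the way, in this order (a step that is already met when the one before it is completed fails the run):
1. the tamper's foot bears on the cubes with at least 2 N ((contact force between tamper_foot and cube1 above 2 N or contact force between tamper_foot and cube2 above 2 N or contact force between tamper_foot and cube3 above 2 N or contact force between tamper_foot and cube4 above 2 N or contact force between tamper_foot and cube5 above 2 N or contact force between tamper_foot and cube6 above 2 N or contact force between tamper_foot and cube7 above 2 N or contact force between tamper_foot and cube8 above 2 N or contact force between tamper_foot and cube9 above 2 N)), for 0.05 s.
2. all nine cubes lie down level: every centre no more than 22 mm above the well's floor (5 mm above seated) (x of cube1_center in the frame of pan between -0.057 and 0.057 m and y of cube1_center in the frame of pan between -0.057 and 0.057 m and z of cube1_center in the frame of pan between 0.03 and 0.042 m and x of cube2_center in the frame of pan between -0.057 and 0.057 m and y of cube2_center in the frame of pan between -0.057 and 0.057 m and z of cube2_center in the frame of pan between 0.03 and 0.042 m and x of cube3_center in the frame of pan between -0.057 and 0.057 m and y of cube3_center in the frame of pan between -0.057 and 0.057 m and z of cube3_center in the frame of pan between 0.03 and 0.042 m and x of cube4_center in the frame of pan between -0.057 and 0.057 m and y of cube4_center in the frame of pan between -0.057 and 0.057 m and z of cube4_center in the frame of pan between 0.03 and 0.042 m and x of cube5_center in the frame of pan between -0.057 and 0.057 m and y of cube5_center in the frame of pan between -0.057 and 0.057 m and z of cube5_center in the frame of pan between 0.03 and 0.042 m and x of cube6_center in the frame of pan between -0.057 and 0.057 m and y of cube6_center in the frame of pan between -0.057 and 0.057 m and z of cube6_center in the frame of pan between 0.03 and 0.042 m and x of cube7_center in the frame of pan between -0.057 and 0.057 m and y of cube7_center in the frame of pan between -0.057 and 0.057 m and z of cube7_center in the frame of pan between 0.03 and 0.042 m and x of cube8_center in the frame of pan between -0.057 and 0.057 m and y of cube8_center in the frame of pan between -0.057 and 0.057 m and z of cube8_center in the frame of pan between 0.03 and 0.042 m and x of cube9_center in the frame of pan between -0.057 and 0.057 m and y of cube9_center in the frame of pan between -0.057 and 0.057 m and z of cube9_center in the frame of pan between 0.03 and 0.042 m), for 0.2 s.
At the end, for the whole second after the job is handed in: All nine cubes lie in the well, centres at most 22 mm above its floor (17 mm is seated); the tamper is released and at rest, upright within 0.06 rad, its foot flat on the tray's floor and centred within 45 mm (tray's x) and 55 mm (tray's y) of the tray's centre (all of step 2 and x of tamper_foot in the frame of tray between -0.045 and 0.045 m and y of tamper_foot in the frame of tray between -0.055 and 0.055 m and z of tamper_foot in the frame of tray below 0.005 m and angle between tamper_foot's own z axis and vertical below 0.06 rad and linear speed of tamper_foot below 0.02 m/s); the robot touches nothing.
It fails at once if in the pan, the tamper's foot presses (on cubes or pan) with more than 30 N (contact force between tamper_foot and anything else above 30 N and horizontal distance between tamper_foot and pan below 0.12 m).
It fails at once if the fingers touch the cubes (contact force between the fingers and cube1 above 0.5 N or contact force between the fingers and cube2 above 0.5 N or contact force between the fingers and cube3 above 0.5 N or contact force between the fingers and cube4 above 0.5 N or contact force between the fingers and cube5 above 0.5 N or contact force between the fingers and cube6 above 0.5 N or contact force between the fingers and cube7 above 0.5 N or contact force between the fingers and cube8 above 0.5 N or contact force between the fingers and cube9 above 0.5 N).
It fails at once if a bystander (syringe, dish, bottle or box) is moved by more than 15 mm (distance of any of syringe, dish, media, strawbox from where it was at the start of the episode above 0.015 m).
It also fails if it takes over 72 s, if anything falls off the work surface, if the arm or the gripper's body presses on something with over 40 N, if the wrist force passes 120 N, or if a joint passes its speed limit or range.

## Working session

There is one attempt and no reset: what is moved stays moved. The work goes in short steps, Python scripts to look and compute and a tool call to move; the robot and the scene stay as the last step left them, time stands still between calls to the robot, and variables do not carry over. Pictures are saved under pics/ and viewed, at most 10 in all, crops included, and the job is handed in when it is done.

Besides the shell and the picture viewer there is one more tool, called after "Emit:" as a command line: name --argument value ..., lists and objects as JSON in quotes. apply_moves: Moves the arm, as the interface text tells. Its arguments: {"type":"object","properties":{"slide":{"type":"array"},"rotation":{"type":"array"},"jaw":{"type":"array"},"force":{"type":"number"}},"required":["slide","rotation","jaw"]}

```bash
mkdir -p pics; cat > h.py <<'E'
import numpy as np, cv2
from plant import readout, get_image, manip
def shot(n,save=None):
    d=get_image(n)
    if save: cv2.imwrite('pics/'+save,d['image'])
    return d
def ray(d,u,v):
    K,R,t=map(np.array,(d['camera_matrix'],d['R'],d['t']))
    c=-R.T@t; r=R.T@np.linalg.solve(K,[u,v,1.]); return c,r/np.linalg.norm(r)
def onz(d,u,v,z):
    c,r=ray(d,u,v); return c+r*(z-c[2])/r[2]
def tri(rays):
    A=np.zeros((3,3));b=np.zeros(3)
    for c,r in rays:
        P=np.eye(3)-np.outer(r,r);A+=P;b+=P@c
    return np.linalg.solve(A,b)
def proj(d,X):
    p=np.array(d['camera_matrix'])@(np.array(d['R'])@np.array(X)+np.array(d['t'])); return p[:2]/p[2]
E
python3 - <<'E'
from h import *
import pickle
o={}
for n in ['side','top','wrist']:
    o[n]=shot(n); print(n,-np.array(o[n]['R']).T@o[n]['t'])
pickle.dump(o,open('s0.pkl','wb'))
cv2.imwrite('pics/a.png',np.hstack([o['top']['image']])); cv2.imwrite('pics/b.png',o['side']['image'])
print(readout.sense())
E
```

```text
side [-0.12438052 -0.75000897  0.74186477]
top [0.32829201 0.0083665  1.38336186]
wrist [0.16358331 0.60885389 0.38514358]
{'time': 0.15, 'joints': array([ 1.17858020e+00,  3.53479044e-01,  1.63392143e+00, -2.11714603e-05,
        1.15522079e+00, -2.39474305e-03]), 'qd': array([-0.00051311, -0.00216361, -0.0015937 ,  0.00023599,  0.00120212,
       -0.00024413]), 'joint_efforts': array([ 2.41247217e-04, -5.94204104e+01, -3.34470785e+01,  6.97273063e-02,
        2.04149616e-02, -5.27984150e-05]), 'ee_pos': array([0.23738855, 0.57779775, 0.23906032]), 'ee_rot': array([-9.13235126e-05,  1.93674695e-01,  9.81065670e-01, -5.06225256e-04]), 'wrist_force': array([ 0.36578299, -0.56768985, -0.48533126]), 'torque': array([ 0.02462136, -0.03695718,  0.02084741]), 'grip_force': 0.0, 'finger_gap': 0.09138690881385927}
```

View pics/a.png

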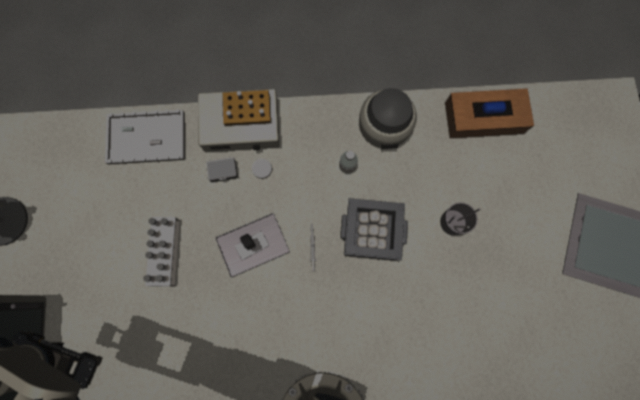

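View pics/b.png

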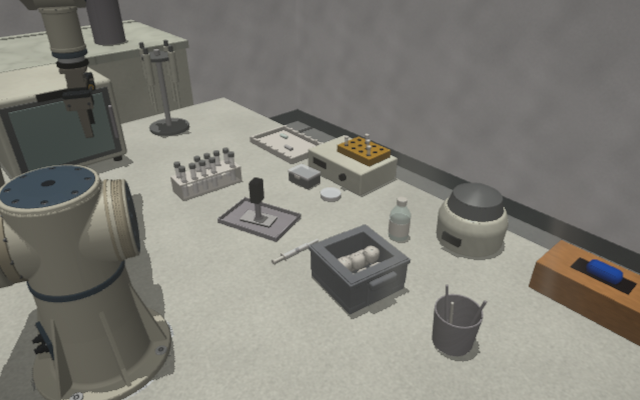

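The top view shows the tray at about (252,245) with the black handle at (249,241), and the pan at (375,230) with its lugs left and right. The side view shows the handle at (257,190) and the pan at (360,265).

```bash
python3 - <<'E'
from h import *
import pickle
o=pickle.load(open('s0.pkl','rb')); T=o['top'];S=o['side']
g=T['image'].astype(int)
# colour samples
print('tray',g[262,240],'foot',g[243,262],'handle',g[241,249],'panrim',g[205,375],'bench',g[300,300],'side handle',S['image'][190,257])
# handle
def blob(im,x0,x1,y0,y1,th):
    m=np.zeros(im.shape[:2],np.uint8); m[y0:y1,x0:x1]=(im[y0:y1,x0:x1].max(2)<th)*255
    n,l,st,c=cv2.connectedComponentsWithStats(m); k=1+np.argmax(st[1:,4]); return st[k],c[k],l==k
st,c,m=blob(T['image'],225,275,225,262,45);print('top handle',st,c)
st2,c2,m2=blob(S['image'],240,275,165,220,45);print('side handle',st2,c2)
X=tri([ray(T,*c),ray(S,*c2)]);print('handle centre',X, proj(T,X),proj(S,X))
# tray outline
hsv=T['image'].max(2).astype(int)
bg=np.median(hsv[285:310,200:280]);print('bg',bg)
def outline(x0,x1,y0,y1,th,z):
    m=np.zeros(hsv.shape,np.uint8);m[y0:y1,x0:x1]=(hsv[y0:y1,x0:x1]<th)*255
    m=cv2.morphologyEx(m,cv2.MORPH_CLOSE,np.ones((5,5)))
    cs,_=cv2.findContours(m,0,2);q=max(cs,key=cv2.contourArea)
    P=np.array([onz(T,*p[0],z)[:2] for p in cv2.convexHull(q)],np.float32)
    return cv2.minAreaRect(P)
for th in (120,130,140,150):
  print(th,'tray',outline(205,300,205,285,th,.014),'pan',outline(335,415,190,270,th,.09))
E
python3 - <<'E'
import cv2,sys
sys.path.insert(0,'.')
im=cv2.imread('pics/a.png')[185:295,200:430]
im=cv2.resize(im,None,fx=3.4,fy=3.4,interpolation=2)
cv2.imwrite('pics/c.png',cv2.convertScaleAbs(im,alpha=1.5))
E
```

```text
tray [122 120 127] foot [127 128 130] handle [32 32 32] panrim [77 76 77] bench [117 125 126] side handle [45 48 48]
top handle [241 235  14  14 130] [247.74615385 241.62307692]Traceback (most recent call last):
  File "<stdin>", line 12, in <module>
  File "<stdin>", line 10, in blob
    return _wrapfunc(a, 'argmax', axis=axis, out=out, **kwds)
    return bound(*args, **kwds)
ValueError: attempt to get argmax of an empty sequence
```

View pics/c.png

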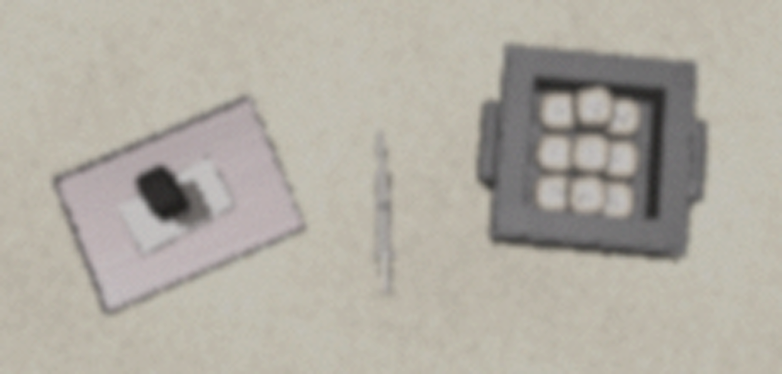

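The crop (3.4x, offset 200,185) shows the tray corners at (55,178),(247,97),(304,228),(107,312). The foot is at (120-232,160-250), and the pan rim corners are (508,45),(695,63),(685,260),(490,240). Each middle column cube is proud.

```bash
python3 - <<'E'
from h import *
import pickle
o=pickle.load(open('s0.pkl','rb')); T=o['top'];S=o['side']
f=lambda p:(p[0]/3.4+200-.35,p[1]/3.4+185-.35)
def rect(ps,z): 
    P=np.array([onz(T,*f(p),z)[:2] for p in ps],np.float32); r=cv2.minAreaRect(P)
    L=max([(P[1]-P[0]),(P[2]-P[1])],key=np.linalg.norm); return P.mean(0),[np.linalg.norm(P[i]-P[i-1]).round(4) for i in range(4)],np.degrees(np.arctan2(*(P[1]-P[0])[::-1]))
print('tray',rect([(55,178),(247,97),(304,228),(107,312)],.014))
print('pan',rect([(508,45),(695,63),(685,260),(490,240)],.09))
print('foot',rect([(120,210),(212,160),(232,204),(142,252)],.009))
g=S['image']; 
m=np.zeros(g.shape[:2],np.uint8); m[165:225,240:275]=(g[165:225,240:275].max(2)<65)*255
n,l,st,c=cv2.connectedComponentsWithStats(m);k=1+np.argmax(st[1:,4]);print(st[k],c[k])
# handle top view: corners of top face, crop ~ (138,175),(168,165),(185,205)...
X=tri([ray(T,247.75,241.6),ray(S,*c[k])]);print('handle',X,proj(T,X),proj(S,X))
# top edge of handle, side view vs top; triangulate rim of tray/pan too
print('panrim corner near: need side px')
for P in ([*rect([(508,45),(695,63),(685,260),(490,240)],.09)[0],.09],): print(proj(S,P))
E
```

```text
tray (array([0.49763012, 0.17494524], dtype=float32), [np.float32(0.1271), np.float32(0.183), np.float32(0.1279), np.float32(0.1847)], np.float32(-70.330345))
pan (array([ 0.5093393 , -0.18374364], dtype=float32), [np.float32(0.1663), np.float32(0.1595), np.float32(0.167), np.float32(0.1619)], np.float32(-99.33888))
foot (array([0.49530947, 0.17739853], dtype=float32), [np.float32(0.0422), np.float32(0.0915), np.float32(0.0433), np.float32(0.0887)], np.float32(-64.69812))
[249 178  15  26 301] [256.01993355 190.51495017]
handle [0.49648836 0.1768692  0.09573112] [247.8482731  241.42856894] [255.8132442  190.53836832]
panrim corner near: need side px
[356.55597693 252.02151682]
```

Emit:
apply_moves --slide '[[-32.7,-22.7,0],[-32.7,-22.7,0],[-32.7,-22.7,0],[-32.7,-22.7,0],[-32.7,-22.7,0],[-32.7,-22.7,0],[-32.7,-22.7,0],[-32.7,-22.7,0],[-32.7,-22.7,0],[-32.7,-22.7,0],[-32.7,-22.7,0],[-32.7,-22.7,0],[0,0,0],[0,0,0],[0,0,0],[0,0,0],[0,0,0],[0,0,0],[0,0,0]]' --rotation '[[0,0,0],[0,0,0],[0,0,0],[0,0,0],[0,0,0],[0,0,0],[0,0,0],[0,0,0],[0,0,0],[0,0,0],[0,0,0],[0,0,0],[0,0,-0.135],[0,0,-0.135],[0,0,-0.135],[0,0,-0.135],[0,0,-0.135],[0,0,-0.135],[0,0,0]]' --jaw '[91,91,91,91,91,91,91,91,91,91,91,91,91,91,91,91,91,91,91]'

```text
time: 2.05
ee_pos: [0.4968, 0.177, 0.2394]
ee_rot: [-0.0, -0.21, 0.978, -0.0]
wrist_force: [-0.7, 0.7, 0.2]
finger_gap: 0.0913
grip_force: 0.0
```

```bash
python3 - <<'E'
from h import *
import pickle
d=shot('wrist','d.png'); pickle.dump(d,open('w1.pkl','wb'))
s=readout.sense();print(s['time'],s['ee_pos'],s['ee_rot'],s['joints'])
for p in ([.4965,.1769,.127],[.495,.177,.009]): print(proj(d,p))
E
```

```text
2.1 [0.49681797 0.17699458 0.23943854] [-1.75827764e-04 -2.07142972e-01  9.78310665e-01 -2.57032088e-05] [ 3.39396662e-01  2.01681514e-01  1.84087896e+00 -5.74912311e-06
  1.09938753e+00 -1.64870443e+00]
[322.48179848 202.05927672]
[323.10567339 171.50210898]
```

View pics/d.png

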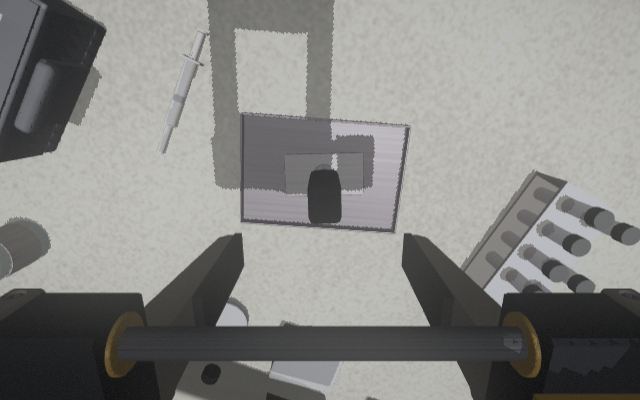

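The wrist view shows the foot corners at (284,154),(363,152),(365,192),(286,193). The handle's top face is at about (308-341, 190-223), and the tray corners are (241,113),(409,125),(395,232),(241,222).

```bash
python3 - <<'E'
from h import *
import pickle
d=pickle.load(open('w1.pkl','rb'))
def show(n,ps,z):
    P=np.array([onz(d,*p,z)[:2] for p in ps]); e=np.roll(P,-1,0)-P
    print(n,P.mean(0),np.linalg.norm(e,axis=1).round(4),(np.degrees(np.arctan2(e[:,1],e[:,0]))%180).round(1))
show('foot',[(284,154),(363,152),(365,192),(286,193)],.009)
show('tray',[(241,113),(409,125),(395,232),(241,222)],.014)
show('handletop?',[(308,196),(341,196)],.127)
m=(d['image'].max(2)<40).astype(np.uint8)*255; m[:140]=0;m[232:]=0;m[:,:295]=0;m[:,355:]=0
n,l,st,c=cv2.connectedComponentsWithStats(m);k=1+np.argmax(st[1:,4]);print(st[k],c[k])
for y in range(168,226,6): 
    xs=np.where(l[y]==k)[0];print(y,xs.min() if len(xs) else 0,xs.max() if len(xs) else 0,end=' | ')
y0=.127
print(onz(d,322,st[k][1]+st[k][3],y0),onz(d,(308+341)/2,200,y0))
print('pan corners?')
E
```

```text
foot [0.49607359 0.17926832] [0.0913 0.048  0.0946 0.0468] [115.6  29.1 114.9  25.2]
tray [0.4991603 0.1770897] [0.1866 0.1283 0.1881 0.1283] [110.2  20.8 110.2  20.1]
handletop? [0.49105072 0.17627606] [0.0272 0.0272] [114.2 114.2]Traceback (most recent call last):
  File "<stdin>", line 11, in <module>
    return _wrapfunc(a, 'argmax', axis=axis, out=out, **kwds)
    return bound(*args, **kwds)
ValueError: attempt to get argmax of an empty sequence
```

Emit:
apply_moves --slide '[[0,0,23],[0,0,23],[0,0,23],[0,0,23],[0,0,23],[0,0,23],[0,0,0],[0,0,0],[0,0,0],[0,0,0],[0,0,0],[0,0,0]]' --rotation '[[0,0,0],[0,0,0],[0,0,0],[0,0,0],[0,0,0],[0,0,0],[0,0,0],[0,0,0],[0,0,0],[0,0,0],[0,0,0],[0,0,0]]' --jaw '[91,91,91,91,91,91,60,20,20,20,20,20]' --force 50

```text
time: 3.3
ee_pos: [0.4973, 0.1772, 0.1022]
ee_rot: [0.001, -0.208, 0.978, 0.0]
wrist_force: [0.7, 1.0, 0.4]
finger_gap: 0.0448
grip_force: 0.0
```

Emit:
apply_moves --slide '[[0,0,0],[0,0,0],[0,0,-10],[0,0,-25],[0,0,-25],[0,0,-25],[0,0,-25],[0,0,-20],[0,0,0],[0,0,0]]' --rotation '[[0,0,0],[0,0,0],[0,0,0],[0,0,0],[0,0,0],[0,0,0],[0,0,0],[0,0,0],[0,0,0],[0,0,0]]' --jaw '[20,20,20,20,20,20,20,20,20,20]'

```text
time: 4.3
ee_pos: [0.4967, 0.1769, 0.2314]
ee_rot: [0.0, -0.209, 0.978, -0.0]
wrist_force: [0.4, -0.5, -3.6]
finger_gap: 0.028
grip_force: 50.0
```

```bash
python3 - <<'E'
from h import *
import pickle
d=shot('wrist'); t=shot('top'); pickle.dump((d,t),open('w2.pkl','wb'))
cv2.imwrite('pics/e.png',d['image'])
s=readout.sense();print(s['time'],s['ee_pos'],s['ee_rot'],s['wrist_force'],s['torque'],s['finger_gap'],s['grip_force'])
E
```

```text
4.4 [0.49606937 0.17672001 0.23029655] [-1.10026723e-03 -2.08548105e-01  9.78011480e-01 -1.51975941e-04] [ 0.14922139 -0.63612501 -3.31679648] [0.09304554 0.01006461 0.00877316] 0.027707239554376793 49.95272219181061
```

View pics/e.png

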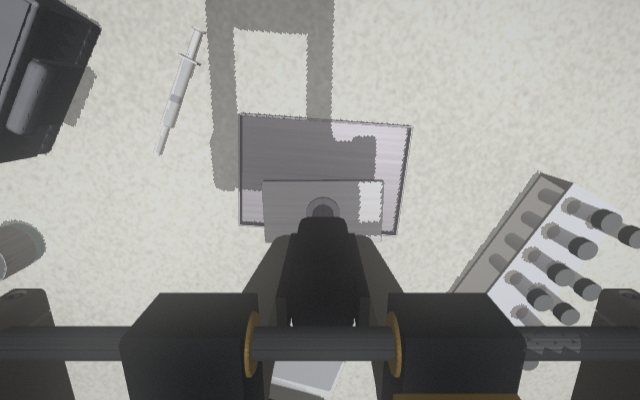

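The grip is good: the foot's front edge runs level from (262,181) to (383,180) and the jaw reads 28 mm. Next I'll move to a spot from which the wrist camera sees the pan.

Emit:
apply_moves --slide '[[0,-14,-8],[3,-28,-8],[3,-28,-8],[3,-28,-8],[3,-28,-8],[3,-28,-8],[3,-28,0],[3,-28,0],[3,-28,0],[3,-28,0],[3,-28,0],[3,-28,0],[3,-14,0],[0,0,0],[0,0,0]]' --rotation '[[0,0,0],[0,0,0],[0,0,0],[0,0,0],[0,0,0],[0,0,0],[0,0,0],[0,0,0],[0,0,0],[0,0,0],[0,0,0],[0,0,0],[0,0,0],[0,0,0],[0,0,0]]' --jaw '[20,20,20,20,20,20,20,20,20,20,20,20,20,20,20]'

```text
time: 5.9
ee_pos: [0.6006, -0.1443, 0.2791]
ee_rot: [-0.001, -0.208, 0.978, 0.001]
wrist_force: [0.1, 0.4, -3.3]
finger_gap: 0.0279
grip_force: 50.0
```

```bash
python3 - <<'E'
from h import *
import pickle
d=shot('wrist','f.png'); pickle.dump(d,open('w3.pkl','wb'))
s=readout.sense();print(s['time'],s['ee_pos'],s['ee_rot'],s['wrist_force'],s['torque'],s['finger_gap'])
for p in ([.509,-.184,.09],): print(proj(d,p))
E
```

```text
5.95 [ 0.60061421 -0.14385323  0.27921753] [-4.58474784e-04 -2.08550109e-01  9.78011473e-01  4.47232409e-04] [-0.45434202  1.16432466 -4.48833991] [ 0.0897668  -0.01350409  0.03872268] 0.0278253953238353
[323.31872971  80.6126866 ]
```

View pics/f.png

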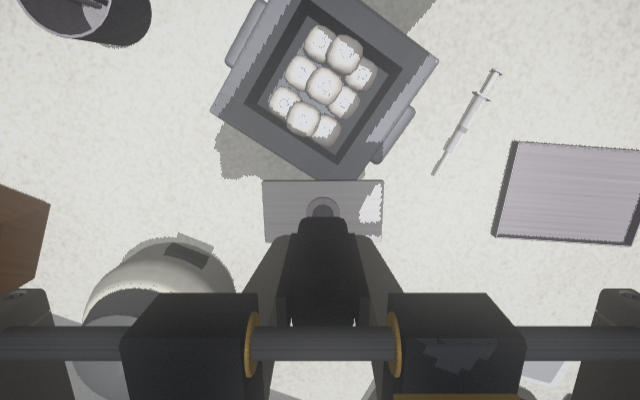

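The view shows the pan's outer rim corners at (438,60),(360,180),(212,108) and the inner rim corners at (402,68),(340,164),(246,104). The proud cubes are at (345,55),(325,85),(302,117).

```bash
python3 - <<'E'
from h import *
import pickle
d=pickle.load(open('w3.pkl','rb')); T=pickle.load(open('s0.pkl','rb'))
S=T['side'];T=T['top']
A=np.array([onz(d,*p,.09)[:2] for p in [(438,60),(360,180),(212,108)]])
B=np.array([onz(d,*p,.09)[:2] for p in [(402,68),(340,164),(246,104)]])
for P in (A,B):
    e=np.diff(P,axis=0);print('centre',(P[0]+P[2])/2,np.linalg.norm(e,axis=1),np.degrees(np.arctan2(e[:,1],e[:,0])))
for p in [(345,55),(325,85),(302,117)]: print('proud',onz(d,*p,.08))
for p in [(320,42),(298,73),(281,101),(360,75),(346,100),(326,128)]: print('side',onz(d,*p,.052))
# height check with top view: same corner (inner 402,68 ; outer 438,60) by nearest
f=lambda p:(p[0]/3.4+200-.35,p[1]/3.4+185-.35)
for w in [(438,60),(360,180),(212,108)]:
    for q in [(508,45),(695,63),(685,260),(490,240)]:
        X=tri([ray(d,*w),ray(T,*f(q))])
        if np.linalg.norm(proj(d,X)-w)<15: print('tri',w,q,X,np.linalg.norm(proj(d,X)-w))
E
```

```text
centre [ 0.51242226 -0.18301948] [0.13669743 0.16589714] [ -6.99411454 -92.11831047]
centre [ 0.51390744 -0.18229658] [0.1095943 0.1111681] [ -7.92182855 -98.55124974]
proud [ 0.47830747 -0.17448705  0.08      ]
proud [ 0.51152611 -0.18099149  0.08      ]
proud [ 0.5495071  -0.18985591  0.08      ]
side [ 0.47358261 -0.20347854  0.052     ]
side [ 0.51089085 -0.21271218  0.052     ]
side [ 0.54495963 -0.21858777  0.052     ]
side [ 0.48565272 -0.15118402  0.052     ]
side [ 0.51500083 -0.15396985  0.052     ]
side [ 0.5513247  -0.16165484  0.052     ]
tri (438, 60) (490, 240) [ 0.44315506 -0.08988032  0.07699169] 2.055106697714411
tri (360, 180) (508, 45) [ 0.5854438  -0.11567155  0.13440348] 10.277986854914857
tri (212, 108) (508, 45) [ 0.4534114  -0.04794063  0.85281089] 9.619793228888426
tri (212, 108) (695, 63) [ 0.57936848 -0.27740734  0.0812929 ] 1.04907341100272
```

Emit:
apply_moves --slide '[[24,0,0],[24,0,0],[24,0,0],[23.3,0,0],[0,0,0],[0,0,0],[0,0,0],[0,0,0],[0,0,0],[0,0,0],[0,0,0],[0,0,0],[0,0,0],[0,0,0],[0,0,0],[0,0,0],[0,0,0],[0,0,0],[0,0,0],[0,0,0]]' --rotation '[[0,0,0],[0,0,0],[0,0,0],[0,0,0],[0,0,0.1423],[0,0,0.1423],[0,0,0.1423],[0,0,0.1423],[0,0,0.1423],[0,0,0.1423],[0,0,0.1423],[0,0,0.1423],[0,0,0.1423],[0,0,0.1423],[0,0,0.1423],[0,0,0.1423],[0,0,0.1423],[0,0,0.1423],[0,0,0.1423],[0,0,0]]' --jaw '[20,20,20,20,20,20,20,20,20,20,20,20,20,20,20,20,20,20,20,20]'

```text
time: 7.95
ee_pos: [0.514, -0.1822, 0.2797]
ee_rot: [-0.0, 0.756, 0.654, 0.0]
wrist_force: [-0.5, 0.3, -2.4]
finger_gap: 0.0278
grip_force: 50.0
```

Emit:
apply_moves --slide '[[0,0,15],[0,0,25],[0,0,25],[0,0,15],[0,0,5],[0,0,0],[0,0,0]]' --rotation '[[0,0,0],[0,0,0],[0,0,0],[0,0,0],[0,0,0],[0,0,0],[0,0,0]]' --jaw '[20,20,20,20,20,20,20]'

```text
time: 8.65
ee_pos: [0.5147, -0.1832, 0.1955]
ee_rot: [0.001, 0.755, 0.655, 0.0]
wrist_force: [1.1, -0.6, -3.4]
finger_gap: 0.0275
grip_force: 50.0
```

```bash
python3 - <<'E'
from h import *
import pickle
d=shot('wrist'); S=shot('side');t=shot('top')
c=S['image'][180:330,280:430]; c=cv2.resize(c,(600,600),interpolation=2)
w=cv2.resize(d['image'],(560,350)) 
cv2.imwrite('pics/g.png',np.vstack([np.hstack([cv2.resize(c,(400,400)),cv2.resize(t['image'][180:280,325:425],(400,400),interpolation=2)]) ]))
cv2.imwrite('pics/g_w.png',d['image'])
s=readout.sense();print(s['time'],s['ee_pos'],s['ee_rot'],np.degrees(np.arctan2(2*s['ee_rot'][2]**2-1,2*s['ee_rot'][1]*s['ee_rot'][2])),s['wrist_force'],s['torque'],s['joints'])
E
```

```text
8.8 [ 0.51472848 -0.18343238  0.19558496] [7.41816975e-04 7.55761979e-01 6.54845863e-01 4.20231210e-04] -8.184078130910832 [-0.70822067  0.59683052 -3.97191499] [-0.09654892  0.10288916 -0.00010591] [-3.45084812e-01  2.79153908e-01  1.84648447e+00  7.39431354e-06
  1.01424914e+00 -2.02250322e-01]
```

View pics/g_w.png

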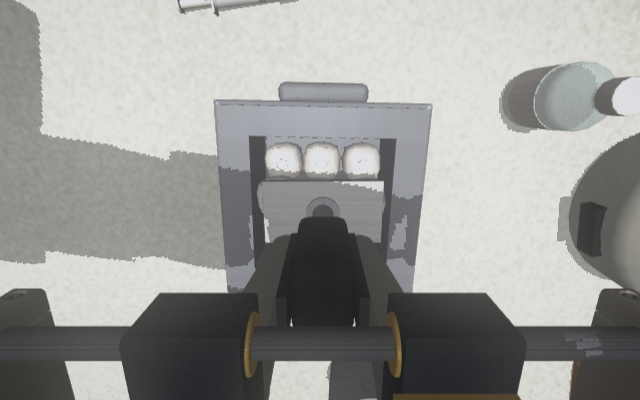

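The foot edge spans columns 262–383 and the inner rim 249–396, so the foot is centred and square in the well. Now I'll lower it onto the proud cubes.

Emit:
apply_moves --slide '[[0,0,3],[0,0,3],[0,0,3],[0,0,1.5],[0,0,1],[0,0,0.7],[0,0,0]]' --rotation '[[0,0,0],[0,0,0],[0,0,0],[0,0,0],[0,0,0],[0,0,0],[0,0,0]]' --jaw '[20,20,20,20,20,20,20]'

```text
time: 9.5
ee_pos: [0.5141, -0.1833, 0.1823]
ee_rot: [-0.0, 0.756, 0.655, -0.0]
wrist_force: [1.0, -1.1, -3.6]
finger_gap: 0.0274
grip_force: 50.0
```

Emit:
apply_moves --slide '[[0,0,0.7],[0,0,0.7],[0,0,0]]' --rotation '[[0,0,0],[0,0,0],[0,0,0]]' --jaw '[20,20,20]'

```text
time: 9.8
ee_pos: [0.5144, -0.1834, 0.1813]
ee_rot: [0.0, 0.756, 0.655, 0.0]
wrist_force: [-0.7, -0.6, 0.2]
finger_gap: 0.0276
grip_force: 50.0
```

Emit:
apply_moves --slide '[[0,0,0.7],[0,0,0]]' --rotation '[[0,0,0],[0,0,0]]' --jaw '[20,20]'

```text
time: 10.0
ee_pos: [0.5146, -0.1835, 0.1811]
ee_rot: [0.0, 0.756, 0.655, 0.0]
wrist_force: [-0.1, 0.4, 5.1]
finger_gap: 0.0278
grip_force: 50.0
```

Emit:
apply_moves --slide '[[0,0,0.7],[0,0,0]]' --rotation '[[0,0,0],[0,0,0]]' --jaw '[20,20]'

```text
time: 10.2
ee_pos: [0.5148, -0.1836, 0.1809]
ee_rot: [0.001, 0.756, 0.655, 0.0]
wrist_force: [-3.0, 0.1, 9.6]
finger_gap: 0.0275
grip_force: 50.0
```

Emit:
apply_moves --slide '[[1.5,0,0],[1.5,0,0],[1.5,0,0],[1.5,0,0]]' --rotation '[[0,0,0],[0,0,0],[0,0,0],[0,0,0]]' --jaw '[20,20,20,20]'

```text
time: 10.6
ee_pos: [0.5158, -0.1791, 0.181]
ee_rot: [0.002, 0.756, 0.655, -0.0]
wrist_force: [-2.7, -5.8, 9.5]
finger_gap: 0.0278
grip_force: 50.0
```

Emit:
apply_moves --slide '[[-1.5,0,0],[-1.5,0,0],[-1.5,0,0],[-1.5,0,0],[-1.5,0,0],[-1.5,0,0],[-1.5,0,0],[-1.5,0,0]]' --rotation '[[0,0,0],[0,0,0],[0,0,0],[0,0,0],[0,0,0],[0,0,0],[0,0,0],[0,0,0]]' --jaw '[20,20,20,20,20,20,20,20]'

```text
time: 11.4
ee_pos: [0.5133, -0.1893, 0.1796]
ee_rot: [-0.0, 0.756, 0.655, 0.0]
wrist_force: [0.3, 3.0, 1.6]
finger_gap: 0.0278
grip_force: 50.0
```

Emit:
apply_moves --slide '[[2,0,0.4],[2,0,0.4],[2,0,0.4],[2,0,0.3],[2,0,0],[2,0,0],[2,0,0]]' --rotation '[[0,0,0],[0,0,0],[0,0,0],[0,0,0],[0,0,0],[0,0,0],[0,0,0]]' --jaw '[20,20,20,20,20,20,20]'

```text
time: 12.1
ee_pos: [0.5151, -0.1749, 0.1778]
ee_rot: [-0.0, 0.756, 0.655, -0.0]
wrist_force: [-0.1, -1.6, -2.5]
finger_gap: 0.028
grip_force: 50.0
```

Emit:
apply_moves --slide '[[-2,0,0],[-2,0,0],[-2,0,0],[-2,0,0],[-2,0,0],[-2,0,0],[-2,0,0],[-2,0,0]]' --rotation '[[0,0,0],[0,0,0],[0,0,0],[0,0,0],[0,0,0],[0,0,0],[0,0,0],[0,0,0]]' --jaw '[20,20,20,20,20,20,20,20]'

```text
time: 12.9
ee_pos: [0.513, -0.1914, 0.1781]
ee_rot: [-0.0, 0.756, 0.655, -0.0]
wrist_force: [-0.2, -1.0, -3.4]
finger_gap: 0.0279
grip_force: 50.0
```

Emit:
apply_moves --slide '[[2,0,0.5],[2,0,0.5],[2,0,0.5],[2,0,0.5],[2,0,0.5],[2,0,0.3],[2,0,0]]' --rotation '[[0,0,0],[0,0,0],[0,0,0],[0,0,0],[0,0,0],[0,0,0],[0,0,0]]' --jaw '[20,20,20,20,20,20,20]'

```text
time: 13.6
ee_pos: [0.515, -0.1771, 0.1752]
ee_rot: [-0.0, 0.756, 0.655, -0.0]
wrist_force: [1.3, 0.2, -3.7]
finger_gap: 0.0278
grip_force: 50.0
```

Emit:
apply_moves --slide '[[-2,0,0.2],[-2,0,0.2],[-2,0,0.2],[-2,0,0.2],[-2,0,0],[-2,0,0],[-2,0,0]]' --rotation '[[0,0,0],[0,0,0],[0,0,0],[0,0,0],[0,0,0],[0,0,0],[0,0,0]]' --jaw '[20,20,20,20,20,20,20]'

```text
time: 14.3
ee_pos: [0.513, -0.1914, 0.1745]
ee_rot: [-0.0, 0.756, 0.655, -0.0]
wrist_force: [0.2, -0.3, -2.9]
finger_gap: 0.0275
grip_force: 50.0
```

Emit:
apply_moves --slide '[[4,0,0.5],[4,0,0.5],[0,0,1],[0,0,1],[0,0,1],[0,0,0]]' --rotation '[[0,0,0],[0,0,0],[0,0,0],[0,0,0],[0,0,0],[0,0,0]]' --jaw '[20,20,20,20,20,20]'

```text
time: 14.9
ee_pos: [0.514, -0.1832, 0.1703]
ee_rot: [-0.0, 0.756, 0.655, -0.0]
wrist_force: [0.3, -0.7, -2.8]
finger_gap: 0.0278
grip_force: 50.0
```

Emit:
apply_moves --slide '[[0,0,1],[0,0,1],[0,0,1],[0,0,0]]' --rotation '[[0,0,0],[0,0,0],[0,0,0],[0,0,0]]' --jaw '[20,20,20,20]'

```text
time: 15.3
ee_pos: [0.514, -0.1833, 0.1673]
ee_rot: [-0.0, 0.756, 0.655, -0.0]
wrist_force: [-0.2, -0.2, -3.0]
finger_gap: 0.0274
grip_force: 50.0
```

Emit:
apply_moves --slide '[[0,0,1],[0,0,1],[0,0,1],[0,0,0]]' --rotation '[[0,0,0],[0,0,0],[0,0,0],[0,0,0]]' --jaw '[20,20,20,20]'

```text
time: 15.7
ee_pos: [0.514, -0.1832, 0.1643]
ee_rot: [-0.0, 0.756, 0.655, -0.0]
wrist_force: [-0.2, -0.1, -3.8]
finger_gap: 0.0278
grip_force: 50.0
```

Emit:
apply_moves --slide '[[0,0,1],[0,0,1],[0,0,1],[0,0,0]]' --rotation '[[0,0,0],[0,0,0],[0,0,0],[0,0,0]]' --jaw '[20,20,20,20]'

```text
time: 16.1
ee_pos: [0.514, -0.1832, 0.1613]
ee_rot: [-0.0, 0.756, 0.655, -0.0]
wrist_force: [1.1, -0.3, -4.0]
finger_gap: 0.0281
grip_force: 50.0
```

```bash
python3 - <<'E'
from h import *
S=shot('side');t=shot('top');w=shot('wrist')
a=cv2.resize(S['image'][200:320,300:420],(400,400),interpolation=2)
b=cv2.resize(w['image'][60:260,220:420],(400,400),interpolation=2)
cv2.imwrite('pics/i.png',cv2.convertScaleAbs(np.hstack([a,b]),alpha=1.4))
s=readout.sense();print(s['time'],s['ee_pos'],s['wrist_force'])
E
```

```text
16.25 [ 0.51413827 -0.18329686  0.16146924] [ 0.59863711  0.46727517 -3.40648943]
```

View pics/i.png

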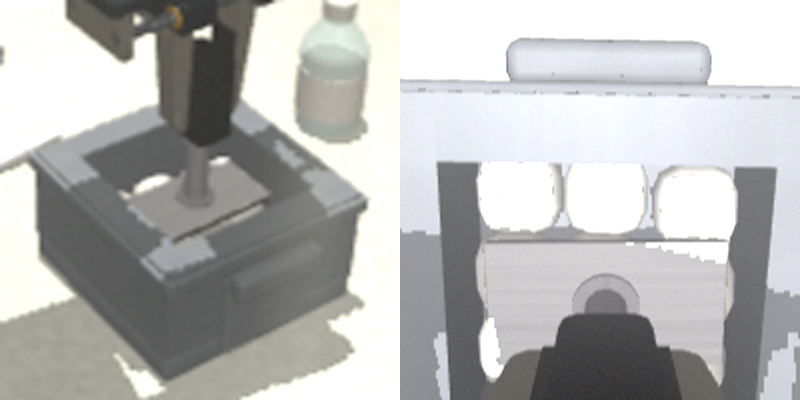

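The left (side) view shows the foot down inside the well. The right (wrist) view shows the +y cubes pushed against the wall at the top, so the proud cubes have dropped. I'll tamp down to the seated level gently.

Emit:
apply_moves --slide '[[0,0,1],[0,0,1],[0,0,1],[0,0,0]]' --rotation '[[0,0,0],[0,0,0],[0,0,0],[0,0,0]]' --jaw '[20,20,20,20]'

```text
time: 16.65
ee_pos: [0.514, -0.1832, 0.1583]
ee_rot: [-0.0, 0.756, 0.655, -0.0]
wrist_force: [0.3, -0.4, -3.6]
finger_gap: 0.0277
grip_force: 50.0
```

Emit:
apply_moves --slide '[[0,0,0.8],[0,0,0.8],[0,0,0.8],[0,0,0]]' --rotation '[[0,0,0],[0,0,0],[0,0,0],[0,0,0]]' --jaw '[20,20,20,20]'

```text
time: 17.05
ee_pos: [0.5141, -0.1833, 0.156]
ee_rot: [-0.0, 0.756, 0.655, -0.0]
wrist_force: [0.3, 0.4, -2.8]
finger_gap: 0.0276
grip_force: 50.0
```

Emit:
apply_moves --slide '[[0,0,0.8],[0,0,0.8],[0,0,0.8],[0,0,0]]' --rotation '[[0,0,0],[0,0,0],[0,0,0],[0,0,0]]' --jaw '[20,20,20,20]'

```text
time: 17.45
ee_pos: [0.5146, -0.1835, 0.154]
ee_rot: [0.0, 0.756, 0.655, 0.0]
wrist_force: [0.3, 0.2, -0.1]
finger_gap: 0.0282
grip_force: 50.0
```

Emit:
apply_moves --slide '[[0,0,0.7],[0,0,0.7],[0,0,0]]' --rotation '[[0,0,0],[0,0,0],[0,0,0]]' --jaw '[20,20,20]'

```text
time: 17.75
ee_pos: [0.5155, -0.1837, 0.1534]
ee_rot: [0.001, 0.756, 0.655, 0.001]
wrist_force: [1.2, 0.3, 6.2]
finger_gap: 0.028
grip_force: 50.0
```

Emit:
apply_moves --slide '[[0,0,-3],[0,0,-10],[0,0,-20],[0,0,-25],[0,0,-25],[0,0,-25],[0,0,-19],[0,0,0],[0,0,0],[0,0,0],[0,0,0],[0,0,0],[0,0,0],[0,0,0],[0,0,0],[0,0,0],[0,0,0],[0,0,0],[0,0,0],[0,0,0]]' --rotation '[[0,0,0],[0,0,0],[0,0,0],[0,0,0],[0,0,0],[0,0,-0.1423],[0,0,-0.1423],[0,0,-0.1423],[0,0,-0.1423],[0,0,-0.1423],[0,0,-0.1423],[0,0,-0.1423],[0,0,-0.1423],[0,0,-0.1423],[0,0,-0.1423],[0,0,-0.1423],[0,0,-0.1423],[0,0,-0.1423],[0,0,-0.1423],[0,0,-0.1423]]' --jaw '[20,20,20,20,20,20,20,20,20,20,20,20,20,20,20,20,20,20,20,20]'

```text
time: 19.75
ee_pos: [0.5135, -0.1831, 0.2793]
ee_rot: [-0.001, -0.211, 0.977, 0.0]
wrist_force: [0.1, 0.1, -3.3]
finger_gap: 0.0279
grip_force: 50.0
```

Emit:
apply_moves --slide '[[-24,0,0],[-24,0,0],[-24,0,0],[-23,0,0],[0,0,0],[0,0,0]]' --rotation '[[0,0,0],[0,0,0],[0,0,0],[0,0,0],[0,0,0],[0,0,0]]' --jaw '[20,20,20,20,20,20]'

```text
time: 20.35
ee_pos: [0.6003, -0.1442, 0.2789]
ee_rot: [-0.001, -0.209, 0.978, 0.0]
wrist_force: [-1.0, 0.1, -2.9]
finger_gap: 0.028
grip_force: 50.0
```

```bash
python3 - <<'E'
from h import *
S=shot('side');w=shot('wrist')
a=cv2.resize(S['image'][200:320,300:420],(400,400),interpolation=2)
b=cv2.resize(w['image'][0:200,210:410],(400,400),interpolation=2)
cv2.imwrite('pics/j.png',np.hstack([a,b]))
s=readout.sense();print(s['time'],s['ee_pos'],s['ee_rot'],s['wrist_force'],s['finger_gap'])
E
```

```text
20.45 [ 0.59987692 -0.144705    0.27913924] [-6.29925101e-04 -2.08486267e-01  9.78025076e-01  1.72769906e-04] [ 0.1957655  -0.07465987 -3.25734973] 0.027951570705502762
```

View pics/j.png

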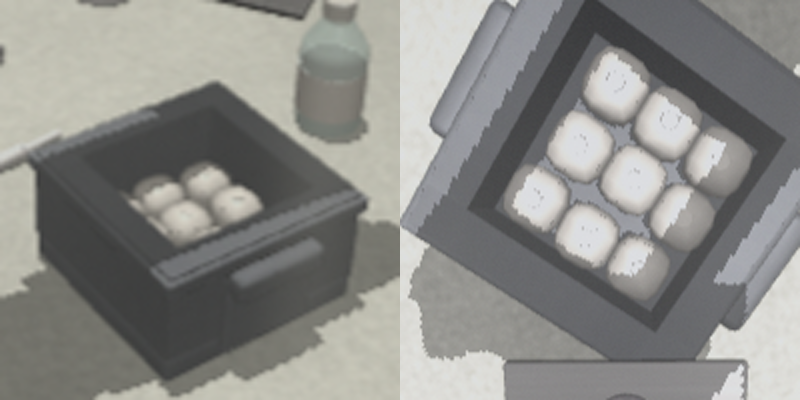

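The pan view shows all nine cubes as a 3x3 grid of equal size with no overlaps. In the crop they run from (615,85) to (635,265), and the side view agrees. Next the tamper goes back to the tray.

Emit:
apply_moves --slide '[[-2,14,0],[-3.1,28,0],[-3.1,28,0],[-3.1,28,0],[-3.1,28,0],[-3.1,28,0],[-3.1,28,0],[-3.1,28,0],[-3.1,28,0],[-3.1,28,0],[-3.1,28,0],[-3.1,28,0],[-2,14,0],[0,0,0]]' --rotation '[[0,0,0],[0,0,0],[0,0,0],[0,0,0],[0,0,0],[0,0,0],[0,0,0],[0,0,0],[0,0,0],[0,0,0],[0,0,0],[0,0,0],[0,0,0],[0,0,0]]' --jaw '[20,20,20,20,20,20,20,20,20,20,20,20,20,20]'

```text
time: 21.85
ee_pos: [0.4976, 0.179, 0.2795]
ee_rot: [0.0, -0.21, 0.978, 0.0]
wrist_force: [0.5, -0.2, -2.9]
finger_gap: 0.0276
grip_force: 50.0
```

Emit:
apply_moves --slide '[[0,0,15],[0,0,25],[0,0,25],[0,0,25],[0,0,25],[0,0,25],[0,0,15],[0,0,8],[0,0,5],[0,0,2],[0,0,0]]' --rotation '[[0,0,0],[0,0,0],[0,0,0],[0,0,0],[0,0,0],[0,0,0],[0,0,0],[0,0,0],[0,0,0],[0,0,0],[0,0,0]]' --jaw '[20,20,20,20,20,20,20,20,20,20,20]'

```text
time: 22.95
ee_pos: [0.499, 0.1777, 0.1097]
ee_rot: [0.0, -0.209, 0.978, 0.0]
wrist_force: [-0.7, 0.3, -3.1]
finger_gap: 0.0278
grip_force: 50.0
```

Emit:
apply_moves --slide '[[0,0,2],[0,0,2],[0,0,1],[0,0,1],[0,0,0.7],[0,0,0.7],[0,0,0]]' --rotation '[[0,0,0],[0,0,0],[0,0,0],[0,0,0],[0,0,0],[0,0,0],[0,0,0]]' --jaw '[20,20,20,20,20,20,20]'

```text
time: 23.65
ee_pos: [0.4985, 0.1778, 0.1018]
ee_rot: [-0.0, -0.209, 0.978, -0.0]
wrist_force: [-0.4, 0.5, -2.9]
finger_gap: 0.0278
grip_force: 50.0
```

Emit:
apply_moves --slide '[[0,0,0.7],[0,0,0.5],[0,0,0]]' --rotation '[[0,0,0],[0,0,0],[0,0,0]]' --jaw '[20,20,20]'

```text
time: 23.95
ee_pos: [0.4987, 0.1779, 0.1014]
ee_rot: [0.0, -0.209, 0.978, 0.0]
wrist_force: [-3.2, -1.0, 6.0]
finger_gap: 0.0281
grip_force: 50.0
```

The foot is on the tray floor. I'll open the jaw and retreat straight up.

Emit:
apply_moves --slide '[[0,0,-0.5],[0,0,0],[0,0,0],[0,0,0],[0,0,0],[0,0,0],[0,0,0],[0,0,-10],[0,0,-25],[0,0,-25],[0,0,-25],[0,0,-25],[0,0,-25],[0,0,0],[0,0,0]]' --rotation '[[0,0,0],[0,0,0],[0,0,0],[0,0,0],[0,0,0],[0,0,0],[0,0,0],[0,0,0],[0,0,0],[0,0,0],[0,0,0],[0,0,0],[0,0,0],[0,0,0],[0,0,0]]' --jaw '[20,34,50,80,80,80,80,80,80,80,80,80,80,80,80]'

```text
time: 25.45
ee_pos: [0.4987, 0.1778, 0.2367]
ee_rot: [0.001, -0.209, 0.978, 0.0]
wrist_force: [-0.2, -0.4, -0.7]
finger_gap: 0.08
grip_force: 0.0
```

```bash
python3 - <<'E'
from h import *
S=shot('side');w=shot('wrist')
a=cv2.resize(S['image'][150:310,210:410],(400,320),interpolation=2)
b=cv2.resize(w['image'][60:260,200:450],(400,320),interpolation=2)
cv2.imwrite('pics/k.png',np.hstack([a,b]))
s=readout.sense();print(s['time'],s['ee_pos'],s['wrist_force'],s['finger_gap'])
E
```

```text
25.55 [0.49793321 0.17752583 0.23530043] [-0.87890265  1.26580987  0.27762469] 0.07998115758805537
```

View pics/k.png

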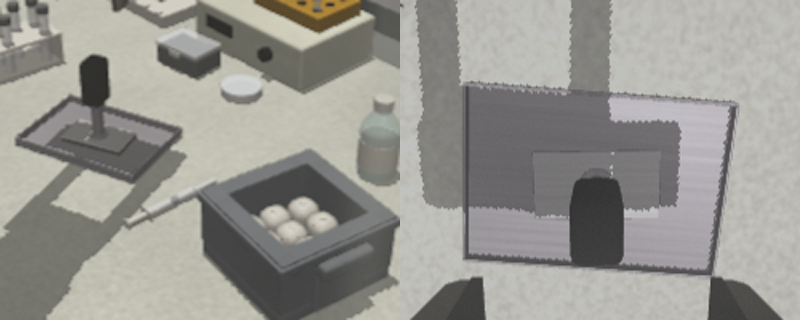

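The tamper stands upright at the tray's centre (foot at 533–660, 152–215 in the right crop), the gripper is clear of it, and the cubes lie level in the pan.

```bash
python3 -c "
from plant import manip
print(manip.hand_in())"
```

```text
the job is handed in; nothing more can be done
None
```

The job is handed in at about 25.6 s: the last views show all nine cubes level in the pan and the tamper released upright in its tray; tamping readings stayed under about 14 N, and the hand-in gave no verdict.

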